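# Open the double-latched lid of a vegetable cutter

### The job

Open the lid of the vegetable cutter. First draw the black-knobbed bolt fully back, then raise the lid by its bar handle gently, only until you feel it come up against the hidden safety catch, and leave it there while you push the catch's red tab across in the finger well to free it; then swing the lid up by its handle until it stands open by itself at 45 degrees or more, and let go. Never strain the lid against the bolt or the catch, nor force the tab, and leave everything else where it is.

Things in the scene. Friction and masses are not known exactly. Their poses are not given: they have to be found in the camera images.
- cutter: Vegetable cutter, fixed aluminium machine 420 (x) x 300 (y) mm; housing 120 mm high, grey motor deck 155 mm high at the far end. Origin: on the table under it, 175 mm from its front face. Its x axis points from the front (the robot's side) to the rear, y to the left as seen from the robot, z up; all directions below are in this frame. Only lid, bolt and catch move.
- lid_hinge (a point): Point on the lid's hinge line, which runs along the cutter's y, 124 mm above the table and 105 mm behind the cutter's origin.
- lid (a joint): Angle of the white, clear-windowed lid, rad: 0 shut, grows as its front edge rises, limit 1.05. 10 mm thick, its top 132 mm above the table when shut. The hinge is stiff: the lid stays where left; raising it takes 6 to 8 N at the handle. The hidden catch stops the rising lid somewhere between 0.06 and 0.19 rad: its height is not measured. Lid against catch or bolt bears 15 N at most.
- handle (a point): Centre of the lid's dark steel bar handle, to be pinched from above: round bar 12 mm thick, 85 mm long along the cutter's y, its centre line 40 mm above the lid's top and 190 mm ahead of the hinge line (48 mm above it when shut). Moves with the lid.
- bolt (a joint): Travel of the primary bolt, m: 0 shut, grows as it is drawn to the front (the cutter's -x), end stop at 0.028. It covers the lid's front edge until drawn 0.020 and stays where it is left; friction about 4 N.
- bolt_knob (a point): Centre of the bolt's black upright knob, 20 x 20 mm, 40 mm tall, standing on the 24 mm wide bolt plate (the plate's top is 20 mm below this point). Moves with the bolt.
- well (a point): Middle of the finger well, a notch in the lid's front edge at the cutter's right: 102 mm long along the cutter's y, 52 mm wide in x, open to the front where it passes through the lid, its floor 50 mm below this point. This point is level with the top of the housing, 120 mm above the table. A red catch tab stands in the well.
- tab_home (a point): Fixed point of the housing: the middle (in x) of the red tab's -y face, the face to push, when joint catch is 0; for other values it lies that far to +y. The tab is 16 mm wide in x, 8 mm thick in y; its top stands 8 to 30 mm above this point, its foot 18 mm or more below it (its height differs from machine to machine). 45 mm of the well is free on the -y side.
- catch (a joint): Travel of the hidden safety catch, m: grows as its red tab is pushed to the cutter's +y, end stop 0.032; starts at 0 to 0.006 and stays where pushed, friction about 3 N. Until the lid is raised to within about 3 mm of the catch, it is trapped and will not travel beyond about 0.009. Pushed 0.020 or more it lets the lid pass. The tab bears 20 N at most, 15 N while trapped.
- jar_mid (a point): Bystander: glass jar 48 mm wide, 70 mm tall, on the table close to the cutter's left side; its centre.
- slicing_ring_mid (a point): Bystander: green ring 50 mm across, 14 mm high, lying on the housing's front ledge just ahead of the finger well; its centre.
- bowl_mid (a point): Bystander: steel bowl 150 mm across, 60 mm high, on the table; its centre.
- beaker_mid (a point): Bystander: clear beaker 70 mm across, 90 mm tall, on the table; its centre.
- spatula: Bystander: spatula lying on the table.
- cucumber_a: Bystander: cucumber 210 mm long lying on the round green board, 45 mm high.
- cucumber_b: Bystander: second cucumber on the green board.

How it is judged:
On the way, in this order (a step that is already met when the one before it is completed fails the run):
1. the bolt is drawn back while the lid is still down (value of joint bolt above 0.02 m and value of joint lid below 0.02 rad), for 0.1 s.
2. the lid is raised up to the catch, the catch not yet pushed (value of joint lid between 0.042 and 0.22 rad and value of joint catch below 0.012 m), for 0.1 s.
3. the catch is pushed clear while the lid stands slightly raised (value of joint catch above 0.018 m and value of joint lid between 0.042 and 0.22 rad), for 0.1 s.
At the end, for the whole second after the job is handed in: The lid stands open by itself at 43 degrees (0.75 rad) or more, at rest and released, with the bolt still drawn back (over 18 mm) and the catch still pushed clear (over 16 mm) (value of joint lid above 0.75 rad and velocity of joint lid between -0.02 and 0.02 rad/s and value of joint bolt above 0.018 m and value of joint catch above 0.016 m); the robot touches nothing.
It fails at once if the lid is strained against the safety catch (over 15 N) (contact force between lid and catch above 15 N).
It fails at once if the lid is strained against the bolt (over 15 N) (contact force between lid and bolt above 15 N).
It fails at once if the tab is forced (over 20 N) (contact force between the fingers and catch above 20 N).
It fails at once if a bystander is moved by more than 20 mm (distance of any of jar_mid, slicing_ring_mid, bowl_mid, beaker_mid, spatula, cucumber_a, cucumber_b from where it was at the start of the episode above 0.02 m).
It also fails if it takes over 72 s, if anything falls off the work surface, if the arm or the gripper's body presses on something with over 40 N, if the wrist force passes 120 N, or if a joint passes its speed limit or range.

### The arm

A 6-joint arm with a two-finger parallel gripper is mounted at the origin on the work surface. World frame = base frame: x ahead of the robot, y to its left, z up, the work surface at z = 0. Lengths are in m, angles in rad, forces in N, time in s.
With the tool pointing down it reaches from about 0.25 to 0.775 m from the base axis. Payload 4 kg.
Tool frame: the origin (TCP) lies on the centre line of the jaws, within the pads' length; the fingertips stand 25 mm ahead of it and the grasp point (between the pads) lies 6 mm ahead of it; z points along the fingers, y is the line along which they close (so a half turn about z gives the same grasp; the last joint's range is limited). The gripper opens to 94 mm and grips with 3 to 60 N. Pads are 16 mm wide; open, the fingers measure 119 mm over their backs; the gripper's body (75 mm by 177 mm) begins 78 mm behind the grasp point.
Start: joints at [1.116, 0.087, 1.371, -0, 1.684, -0.103], TCP at [0.19, 0.516, 0.231] pointing down, gripper open.
Joint ranges: [-3.1, 3.1], [-0.76, 2.03], [0.27, 2.55], [-1.08, 4.22], [0.17, 2.65], [-2.57, 2.57]. Speed limits (rad/s): [2.79, 2.79, 3.14, 3.14, 3.14, 3.14].

### API

Orientations are given as [roll, pitch, yaw] about the fixed x, y, z axes, in that order (R = Rz(yaw) Ry(pitch) Rx(roll)).
In Python, from bench import robot, imaging gives the robot as it stands. The module is installed in compiled form; this text tells all that it offers.
- The arm moves only by the tool drive_tool, never from a script. Its argument "series" is a list of rows, each a list of 3 entries, a list of its own where there are three numbers: the finger opening in m, from 0 to 0.094, then the shift along the tool's x, y, z in m, then the turn, a rotation vector about the tool's x, y, z in rad. A call has 1 to 5 rows; each row is the pose to reach, as a shift and turn from the pose commanded when the call began, along the tool's axes at that moment; what a row does not reach only later rows make up. A row lasts 1/8 s, in which the tool goes at most 62.5 mm and 10.7 degrees, less where a joint would pass 70% of its speed; a pose out of reach is approached as far as the arm can. A call with a gripper value outside its range is refused whole. The fingers move at their own pace and stop on an object; the grip force is fixed at half the most. Time passes only in rows, so rows that repeat a pose let the fingers close. It gives the time, the measured TCP pose, the force, the opening and the grip force at its end, in the units of the state.
- robot.get_obs(): the state, without advancing time (a new reading comes with each control period).
- imaging.snapshot(name): name is "side" or "top" or "wrist"; returns the picture (400x640x3 uint8, red, green, blue); there is no depth.
- imaging.get_calibration(name): a dict with "intrinsics" (3x3 intrinsics, pixels), "k1" (the pictures are not rectified: a ray, as slopes to the right and down, at radius r is drawn at 1 + k1 r^2 times it, then the intrinsics apply), "position" and "rotation" of the camera in the world. Camera axes: x right, y up, looking along -z (the intrinsics and any distortion apply to the point x, -y, -z); pixel columns grow to the right and rows downward; lengths in m; the calibration is good to about 2 mm. A picture is of the moment at which its call begins: read the wrist's pose just before it. get_calibration takes no time and is no camera call; for the wrist camera it gives the pose at the moment of the call.
- robot.close_job(): hands the job in; it is judged then, once.
The state is a dict: "time": time; "joint_positions": joint angles; "qvel": joint speeds; "joint_torque": joint torques, N m; "tool_pos": TCP position; "ee_rot": TCP orientation; "wrist_force": force on the tool from outside, world axes, zero at the start; "wrist_torque": the same for the moment, N m; "width": finger opening in m; "finger_force": force on a finger pad.
Only numpy, scipy, OpenCV 4.12 (cv2) and the standard library are available. Lean on these libraries where they do the work, as an engineer would, in place of code of your own. Each camera call takes 0.05 s, during which the arm holds its last target. There are 200 camera calls.

## Working session

There is one attempt and no reset: what is moved stays moved. The work goes in short steps, Python scripts to look and compute and a tool call to move; the robot and the scene stay as the last step left them, time stands still between calls to the robot, and variables do not carry over. Pictures are saved under pics/ and viewed, at most 10 in all, crops included, and the job is handed in when it is done.

Besides the shell and the picture viewer there is one more tool, called by a JSON object that holds its "fn" and its "kwargs", one argument or row to a line. drive_tool: Moves the arm, as the interface text tells. Its arguments: {"type":"object","properties":{"series":{"type":"array"}},"required":["series"]}

```bash
mkdir -p pics
python3 - <<'E'
from bench import robot, imaging
import cv2
o=robot.get_obs()
for k,v in o.items(): print(k,v)
for n in ["side","top","wrist"]:
    im=imaging.snapshot(n); cv2.imwrite(f"pics/{n}0.png",im[:,:,::-1])
    print(n,imaging.get_calibration(n))
E
```

```text
time 0.0
joint_positions [ 1.11593824e+00  8.79550678e-02  1.37223987e+00 -2.40257503e-06
  1.68359730e+00 -1.03078836e-01]
qvel [ 0.00010144  0.00196476  0.00045852 -0.00111574  0.00075322 -0.00046834]
joint_torque [-1.88558835e-03 -3.40186644e+01 -3.02423573e+01  7.16917310e-02
  3.30421503e-02 -1.78407595e-04]
tool_pos [0.18928973 0.51587673 0.22931138]
ee_rot [-3.13940450e+00 -2.23953918e-04  2.78981289e+00]
wrist_force [0.94299144 0.28362202 0.03107274]
wrist_torque [-0.02117309  0.05804857 -0.02890677]
finger_force 0.0
width 0.09369738894331492
side {'intrinsics': array([[417.06493835,   0.        , 323.09940365],
       [  0.        , 417.06493835, 204.56814943],
       [  0.        ,   0.        ,   1.        ]]), 'k1': -0.00277258935383186, 'position': array([0.48030574, 0.9712403 , 1.12199978]), 'rotation': array([ 7.38626780e-01, -6.99726533e-04, -3.10620948e+00])}
top {'intrinsics': array([[375.92663832,   0.        , 321.26265825],
       [  0.        , 375.92663832, 201.52478705],
       [  0.        ,   0.        ,   1.        ]]), 'k1': -0.061326457112741276, 'position': array([0.28198327, 0.03357192, 1.18491927]), 'rotation': array([ 2.10692425e-01,  1.41679553e-03, -1.59511866e+00])}
wrist {'intrinsics': array([[343.34759475,   0.        , 314.32118343],
       [  0.        , 343.34759475, 199.27849671],
       [  0.        ,   0.        ,   1.        ]]), 'k1': -0.030767669931836585, 'position': array([0.12478784, 0.54117481, 0.38385361]), 'rotation': array([-0.2430775 ,  0.00175907,  1.21973969])}
```

View pics/top0.png

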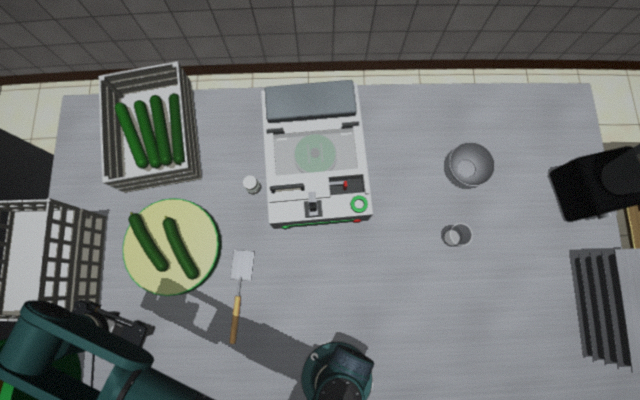

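View pics/side0.png

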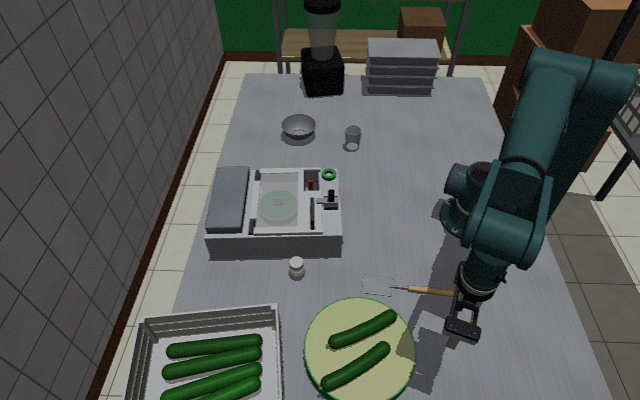

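The top view shows the cutter at (265–370, 85–225), the handle at (288,187), the knob at (313,207), the red tab at (346,184) and the ring at (359,204). The side view agrees: knob (330,197), handle (312,213), tab (311,185). I'll zoom in on both and set up the ray helpers.

```bash
cat > h.py <<'E'
import numpy as np, cv2
from scipy.spatial.transform import Rotation as R
from bench import robot, imaging
def ray(c,u,v):
    K=c['intrinsics']; d=np.array([(u-K[0,2])/K[0,0],(v-K[1,2])/K[1,1]]); s=d.copy()
    for _ in range(10): s=d/(1+c['k1']*(s@s))
    return np.array(c['position']),R.from_euler('xyz',c['rotation']).apply([s[0],-s[1],-1])
def plane(c,u,v,z):
    p,d=ray(c,u,v); return p+d*(z-p[2])/d[2]
def proj(c,P):
    q=R.from_euler('xyz',c['rotation']).inv().apply(np.atleast_2d(P)-c['position'])
    s=np.c_[q[:,0]/-q[:,2],q[:,1]/q[:,2]]; s*=1+c['k1']*(s**2).sum(1,keepdims=True)
    K=c['intrinsics']; return s*[K[0,0],K[1,1]]+K[:2,2]
def tri(rs):
    A=0;b=0
    for p,d in rs:
        d=d/np.linalg.norm(d);M=np.eye(3)-np.outer(d,d);A=A+M;b=b+M@p
    x=np.linalg.solve(A,b); return x,[np.linalg.norm(np.cross(x-p,d/np.linalg.norm(d))) for p,d in rs]
def blobs(im,lo,hi,roi=None,amin=10):
    hsv=cv2.cvtColor(im,cv2.COLOR_RGB2HSV); m=cv2.inRange(hsv,np.array(lo),np.array(hi))
    if roi: k=np.zeros_like(m);k[roi[1]:roi[3],roi[0]:roi[2]]=1;m=m*k
    n,_,st,ce=cv2.connectedComponentsWithStats(m)
    return [(st[i].tolist(),ce[i].round(1).tolist()) for i in range(1,n) if st[i,4]>=amin]
E
python3 - <<'E'
from h import *
t=cv2.imread('pics/top0.png');s=cv2.imread('pics/side0.png')
a=cv2.resize(t[160:235,255:385],None,fx=5,fy=5,interpolation=cv2.INTER_CUBIC)[:, :650]
b=cv2.resize(s[155:245,235:365],None,fx=5,fy=5,interpolation=cv2.INTER_CUBIC)
cv2.imwrite('pics/z0.png',np.vstack([a[:300] if 0 else cv2.resize(a,(520,300)),cv2.resize(b,(433,300)) if 0 else np.pad(cv2.resize(b,(433,300)),((0,0),(0,87),(0,0)))]))
ct=imaging.get_calibration('top')
for n,uv,z in [('FLt',(270,224),.12),('FRt',(371,215),.12),('RLd',(263,89),.155),('RRd',(352,81),.155),('knob',(313,207),.15),('handle',(288,187),.172),('tab',(346,184),.11),('ring',(359,204),.134)]:
    print(n,plane(ct,*uv,z).round(4))
for n,a,b in [('knob',(313,207),(330,197)),('handle',(288,187),(312,213)),('tab',(346,184),(311,185)),('ring',(359,204),(329,174))]:
    print(n,tri([ray(ct,*a),ray(imaging.get_calibration('side'),*b)]))
E
```

```text
FLt [0.4475 0.1779 0.12  ]
FRt [ 0.4665 -0.1126  0.12  ]
RLd [0.8536 0.1969 0.155 ]
RRd [ 0.8732 -0.0725  0.155 ]
knob [0.4881 0.0532 0.15  ]
handle [0.5421 0.1212 0.172 ]
tab [ 0.563  -0.0448  0.11  ]
ring [ 0.4968 -0.078   0.134 ]
knob (array([0.48912991, 0.05306149, 0.14959836]), [np.float64(0.0008997782601064087), np.float64(0.0008997782601064493)])
handle (array([0.54571493, 0.12331744, 0.15094455]), [np.float64(0.0018140847012693988), np.float64(0.0018140847012692088)])
tab (array([ 0.56050122, -0.0444128 ,  0.10602384]), [np.float64(0.003459996902239813), np.float64(0.0034599969022398873)])
ring (array([ 0.49730482, -0.07853622,  0.12672281]), [np.float64(0.0010095386519294207), np.float64(0.0010095386519294767)])
```

View pics/z0.png

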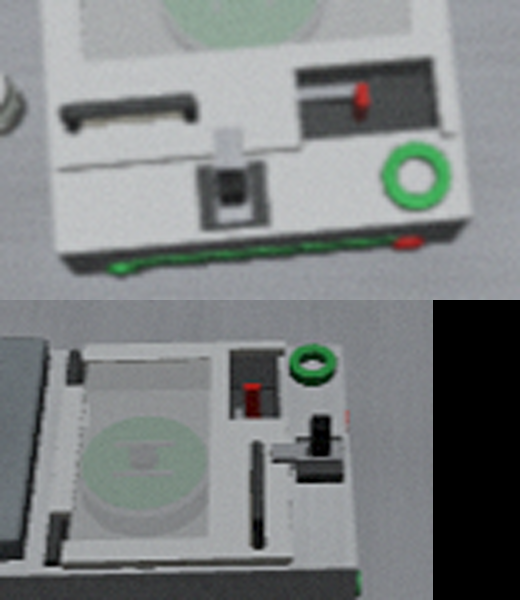

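The close-up shows the handle bar along y, the knob on the bolt plate, the red tab in the well with free space to its right (-y), and the ring ahead of the well. The cutter's yaw is about +0.07. One gripper orientation with the jaws along the cutter's x suits every phase, so I'll move to a viewpoint above the cutter.

{"fn": "drive_tool", "kwargs": {
  "series": [
    [0.094,[-0.06,-0.05,-0.05],[0,0,0.15]],
    [0.094,[-0.12,-0.1,-0.06],[0,0,0.33]],
    [0.094,[-0.17,-0.14,-0.07],[0,0,0.5]],
    [0.094,[-0.21,-0.17,-0.07],[0,0,0.65]],
    [0.094,[-0.25,-0.2,-0.07],[0,0,0.8]]
  ]
}}

```text
time: 0.78
tool_pos: [0.3447, 0.2584, 0.3001]
ee_rot: [3.14, -0.0, 1.985]
wrist_force: [1.5, 0.7, 0.8]
width: 0.0938
finger_force: 0.0
```

{"fn": "drive_tool", "kwargs": {
  "series": [
    [0.094,[-0.056,0.007,0],[0,0,0.1]],
    [0.094,[-0.112,0.014,0],[0,0,0.2]],
    [0.094,[-0.168,0.021,0],[0,0,0.3]],
    [0.094,[-0.224,0.028,0],[0,0,0.35]],
    [0.094,[-0.28,0.033,0],[0,0,0.35]]
  ]
}}

```text
time: 1.4
tool_pos: [0.4887, 0.016, 0.2994]
ee_rot: [-3.141, -0.0, 1.639]
wrist_force: [0.8, 0.6, -0.6]
width: 0.0939
finger_force: 0.0
```

{"fn": "drive_tool", "kwargs": {
  "series": [
    [0.094,[0,0,0],[0,0,0]],
    [0.094,[0,0,0],[0,0,0]]
  ]
}}

```text
time: 1.65
tool_pos: [0.4878, 0.018, 0.2994]
ee_rot: [-3.141, -0.001, 1.64]
wrist_force: [0.6, 0.1, -0.1]
width: 0.094
finger_force: 0.0
```

Run:
```python
from h import *
o=robot.get_obs(); c=imaging.get_calibration('wrist'); im=imaging.snapshot('wrist')
cv2.imwrite('pics/w1.png',im[:,:,::-1]); 
import pickle; pickle.dump(c,open('w1.pkl','wb'))
print(o['tool_pos'],o['ee_rot'],o['wrist_force'],o['joint_positions']); print(c['position'],c['rotation'])
print('red',blobs(im,(0,120,60),(8,255,255))+blobs(im,(170,120,60),(180,255,255)))
print('green',blobs(im,(45,120,60),(75,255,255)))
print('dark',blobs(im,(0,0,0),(180,255,50),amin=60))
```

```text
[0.48776288 0.01804407 0.29935085] [-3.14059971e+00 -8.53807971e-04  1.63952784e+00] [ 0.60408316  0.11462492 -0.10430897] [-7.97140163e-02 -5.37870302e-02  1.37860536e+00  7.19409898e-04
  1.81788256e+00 -1.48270385e-01]
[0.48369879 0.08826671 0.45365852] [-0.24222481  0.00072824  0.06947374]
red [([367, 230, 24, 23, 378], [378.2, 241.3])]
green [([296, 255, 47, 45, 1177], [318.9, 277.2])]
dark [([384, 8, 9, 20, 121], [388.7, 19.1]), ([0, 24, 640, 376, 38387], [349.2, 315.5]), ([579, 40, 10, 36, 162], [583.9, 57.1]), ([0, 105, 31, 116, 682], [19.7, 156.4]), ([380, 117, 9, 11, 73], [383.8, 122.0]), ([307, 140, 23, 28, 561], [318.1, 153.0])]
```

View pics/w1.png

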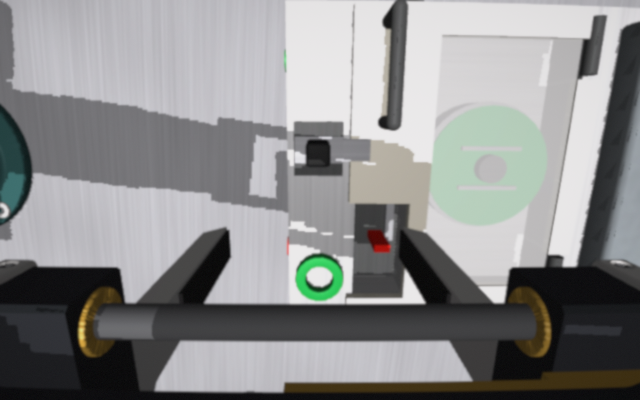

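The wrist view shows the housing aligned with the image (yaw about 0.07), the knob at (318,153), the handle bar from (400,2) to (388,125), the red tab at (378,241) and the ring at (319,277). Next I'll measure these finely.

Run:
```python
from h import *
import pickle
cw=pickle.load(open('w1.pkl','rb'));cs=imaging.get_calibration('side');ct=imaging.get_calibration('top')
I={n:cv2.imread(f'pics/{f}.png')[:,:,::-1].copy() for n,f in [('w','w1'),('s','side0'),('t','top0')]}
for n in 'st':
    print(n,blobs(I[n],(0,110,50),(8,255,255),(200,100,400,300),4),blobs(I[n],(172,110,50),(180,255,255),(200,100,400,300),4))
    print(n,'dark',[b for b in blobs(I[n],(0,0,0),(180,255,45),(230,150,380,250),8)])
g=cv2.cvtColor(I['w'],cv2.COLOR_RGB2GRAY)
print('red chan wrist');print(I['w'][228:256:2,362:396:2,0]); 
print('knob gray');print(g[136:172:2,302:334:2])
for v in (40,70,100): r=np.where(g[v,375:420]<90)[0]+375; print('bar',v,r.min(),r.max(),plane(cw,(r.min()+r.max())/2,v,.172).round(4))
print('handle col',g[110:136:2,390])
# housing front edge & lid front edge for yaw
for v in (20,100,220,330):
    row=g[v,270:300].astype(int); u=270+np.argmax(np.abs(np.diff(row)))+.5; print('front',v,u,plane(cw,u,v,.12).round(4))
```

```text
s [([308, 180, 6, 10, 34], [310.4, 183.7])] []
s dark [([325, 171, 7, 3, 10], [328.6, 172.0]), ([243, 173, 6, 37, 39], [245.9, 191.7]), ([255, 176, 5, 4, 11], [257.8, 177.9]), ([322, 176, 13, 5, 21], [327.3, 178.5]), ([328, 190, 7, 12, 66], [330.8, 195.7]), ([324, 207, 14, 3, 40], [330.5, 208.0]), ([230, 211, 14, 22, 78], [237.3, 227.4]), ([253, 221, 2, 6, 12], [253.5, 223.5]), ([311, 220, 3, 10, 27], [312.0, 224.3]), ([249, 228, 4, 7, 13], [251.0, 232.2])]
t [([343, 181, 5, 8, 24], [345.0, 184.2]), ([353, 219, 8, 3, 19], [356.9, 220.0])] []
t dark [([310, 203, 5, 3, 10], [312.2, 203.7]), ([311, 208, 5, 3, 12], [312.9, 208.8])]
red chan wrist
[[ 58  59  61  62  62  62  61  61  60  60  59  71 115 163 202 176 108]
 [ 59  58  61  72  75  76  75  75  74  71  60  74 122 174 202 174 106]
 [ 58  57  61  72  79  79  79  78  77  75  70  89 156 195 202 171 103]
 [ 58  58  61  68  76  78  79  79  78  76  77 111 187 202 202 168 101]
 [ 57  58  60  66  72  78  77  79  77  77  77 100 164 189 201 160  96]
 [ 57  58  58  63  68  76  77  77  77  76  77  81 107 160 195 155  96]
 [ 57  58  58  61  66  
[... 1403 characters left out ...]
36  29  28  27  84 128]
 [212 193  95  46  54  53  53  53  51  52  47  35  26  27  79 117]
 [128 117  64  39  44  45  45  44  44  44  42  36  25  27  59  73]
 [ 84  72  57  45  40  41  40  40  39  39  39  38  38  48  62  63]
 [ 66  62  62  62  61  60  60  59  59  57  59  59  60  63  64  63]
 [ 62  62  62  63  64  63  64  63  61  62  62  64  63  64  64  63]]
bar 40 391 404 [0.543  0.1483 0.172 ]
bar 70 390 402 [0.5445 0.1265 0.172 ]
bar 100 388 400 [0.5456 0.104  0.172 ]
handle col [ 76  77  78  78  79  79  80  78  71  68 173 232 234]
front 20 284.5 [0.4511 0.1688 0.12  ]
front 100 285.5 [0.4556 0.0997 0.12  ]
front 220 287.5 [ 0.4635 -0.0175  0.12  ]
front 330 270.5 [ 0.451  -0.1466  0.12  ]
```

Run:
```python
from h import *
import pickle
cw=pickle.load(open('w1.pkl','rb'));cs=imaging.get_calibration('side');ct=imaging.get_calibration('top')
s=cv2.imread('pics/side0.png')[:,:,::-1];t=cv2.imread('pics/top0.png')[:,:,::-1]
print(s[177:192,304:318,0]-0);print(t[178:192,340:352,0])
psi=.067; Rz=R.from_euler('z',psi)
print('knob',plane(cw,317.8,156,.168),tri([ray(cw,317.8,156),ray(cs,331,191.5)]))
for v in (179.5,180.5,181.5): print('tab',tri([ray(cw,382,252),ray(cs,311,v)]))
print('tab wt',tri([ray(cw,382,249),ray(ct,345.2,184)]))
for z in (.1,.11,.12): print(plane(cw,382,249,z))
print('handle end -y',plane(cw,391,128,.172), 'ring',plane(cw,318.9,277.2,.132))
print('wellcorners',[plane(cw,u,v,.132).round(4) for u,v in [(352,205),(428,228),(408,297)]])
```

```text
[[ 49  52  47  52  52  55  48  50  51  55  53  48  51  44]
 [ 46  44  53  53  50  48  50  51  51  46  51  52  50  45]
 [ 42  55  49  49  50  44  43  42  47  44  49  55  47  45]
 [ 43  44  42  62 129 171 169 169 153  90  51  52  52  47]
 [ 36  42  36  57 110 147 145 145 124  61  34  34  35  36]
 [ 49  57  56  52  62  64  59  57  63  55  57  60  59  45]
 [ 49  56  58  56  54  58  57  55  58  61  56  58  54  40]
 [ 48  55  59  61  60  60  57  50  62  61  59  56  57  47]
 [ 50  62  58  55  55  61  61  53  59  63  54  58  56  47]
 [ 46  57  55  57  60  56  63  57  56  59  56  59  58  46]
 [ 47  70  90  81  63  60  56  54  60  60  60  59  55  45]
 [ 47  92 132 114  63  53  56  59  58  60  55  59  61  44]
 [ 48  91 130 110  67  43  56  55  54  48  56  56  51  34]
 [ 72 103 142 139 114 108 110 113 109 110 111 109 110  96]
 [161 164 165 168 170 166 166 169 167 166 168 167 168 168]]
[[ 47  46  51  45  50  46  43  51  53  54  51  49]
 [ 51  58  52  52  53  54  55  58  68  72  66  64]
 [ 80  83  85  88  96 106  91  76  74  80  69  71]
 [129 133 137 145 153 168 148  94  69  73  71  67]
 [164 157 
[... 780 characters left out ...]
])
tab (array([ 0.55849927, -0.04007543,  0.13162247]), [np.float64(0.002223066788092241), np.float64(0.002223066788092426)])
tab (array([ 0.55941602, -0.04252141,  0.1248586 ]), [np.float64(0.002930341481519754), np.float64(0.0029303414815196544)])
tab wt (array([ 0.56166876, -0.04186583,  0.12035359]), [np.float64(0.0013052237613854199), np.float64(0.001305223761385496)])
[ 0.56784958 -0.05004969  0.1       ]
[ 0.56547014 -0.04613867  0.11      ]
[ 0.56309071 -0.04222766  0.12      ]
handle end -y [0.54585948 0.082154   0.172     ] ring [ 0.49936538 -0.07270218  0.132     ]
wellcorners [array([0.5258, 0.0058, 0.132 ]), array([ 0.6031, -0.0124,  0.132 ]), array([ 0.5938, -0.089 ,  0.132 ])]
```

Knob at (0.488, 0.0555) with its top near z 0.17–0.18, handle centre near (0.544, 0.126), tab top near (0.561, -0.043, 0.122). Next: descend over the knob with partly closed fingers.

{"fn": "drive_tool", "kwargs": {
  "series": [
    [0.05,[0.037,0.003,0.02],[0,0,0]],
    [0.05,[0.037,0.003,0.05],[0,0,0]],
    [0.05,[0.037,0.003,0.08],[0,0,0]],
    [0.05,[0.037,0.003,0.105],[0,0,0]],
    [0.05,[0.037,0.003,0.122],[0,0,0]]
  ]
}}

```text
time: 2.33
tool_pos: [0.4875, 0.0564, 0.1768]
ee_rot: [-3.141, -0.0, 1.643]
wrist_force: [0.1, 0.3, -0.6]
width: 0.0508
finger_force: 0.0
```

{"fn": "drive_tool", "kwargs": {
  "series": [
    [0.05,[0,0,0],[0,0,0]],
    [0.05,[0,0,0],[0,0,0]]
  ]
}}

```text
time: 2.58
tool_pos: [0.4891, 0.0553, 0.179]
ee_rot: [3.139, 0.0, 1.64]
wrist_force: [-0.0, 0.6, 0.5]
width: 0.0498
finger_force: 0.0
```

Run:
```python
from h import *
im=imaging.snapshot('wrist'); cv2.imwrite('pics/w2.png',im[:,:,::-1])
```

```text
(no output)
```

View pics/w2.png

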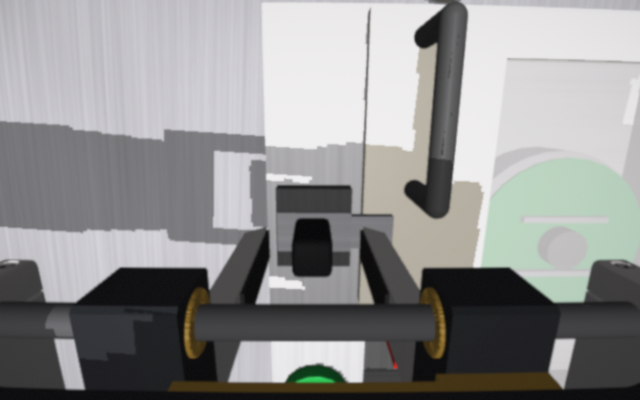

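The knob sits between the fingers at (313,248). Closing now, then drawing back along the tool's -y.

{"fn": "drive_tool", "kwargs": {
  "series": [
    [0.0,[0,0,0],[0,0,0]],
    [0.0,[0,0,0],[0,0,0]],
    [0.0,[0,0,0],[0,0,0]],
    [0.0,[0,0,0],[0,0,0]],
    [0.0,[0,0,0],[0,0,0]]
  ]
}}

```text
time: 3.25
tool_pos: [0.4883, 0.0547, 0.1778]
ee_rot: [-3.141, 0.0, 1.639]
wrist_force: [-1.5, 0.0, 2.2]
width: 0.0194
finger_force: 30.0
```

{"fn": "drive_tool", "kwargs": {
  "series": [
    [0.0,[0,-0.005,0],[0,0,0]],
    [0.0,[0,-0.01,0],[0,0,0]],
    [0.0,[0,-0.015,0],[0,0,0]],
    [0.0,[0,-0.02,0],[0,0,0]],
    [0.0,[0,-0.024,0],[0,0,0]]
  ]
}}

```text
time: 3.88
tool_pos: [0.4645, 0.0532, 0.1779]
ee_rot: [3.141, -0.0, 1.64]
wrist_force: [3.1, 0.4, -0.4]
width: 0.0196
finger_force: 30.0
```

{"fn": "drive_tool", "kwargs": {
  "series": [
    [0.0,[0,0,0],[0,0,0]],
    [0.0,[0,0,0],[0,0,0]]
  ]
}}

```text
time: 4.12
tool_pos: [0.464, 0.0532, 0.1778]
ee_rot: [-3.14, -0.0, 1.64]
wrist_force: [0.5, 0.9, 2.4]
width: 0.0197
finger_force: 30.0
```

{"fn": "drive_tool", "kwargs": {
  "series": [
    [0.0,[0,-0.001,0],[0,0,0]],
    [0.0,[0,-0.002,0],[0,0,0]],
    [0.0,[0,-0.003,0],[0,0,0]],
    [0.0,[0,-0.003,0],[0,0,0]]
  ]
}}

```text
time: 4.62
tool_pos: [0.4617, 0.053, 0.1778]
ee_rot: [3.141, -0.0, 1.64]
wrist_force: [4.0, -0.3, 1.3]
width: 0.02
finger_force: 30.0
```

Run:
```python
from h import *
for i in range(3):
    imaging.snapshot('top'); o=robot.get_obs(); print(o['time'],o['tool_pos'].round(4),o['wrist_force'].round(1))
```

```text
4.675 [0.4618 0.053  0.1778] [4.2 0.6 0.8]
4.725 [0.4618 0.0531 0.1778] [3.9 0.1 0.7]
4.775 [0.4618 0.0531 0.1778] [3.2 1.1 0.9]
```

The bolt is drawn 26.5 mm, with only friction felt. Release, rise, and refine the handle position from the close picture.

{"fn": "drive_tool", "kwargs": {
  "series": [
    [0.05,[0,0,0],[0,0,0]],
    [0.05,[0,0,0],[0,0,0]],
    [0.05,[0,0,-0.03],[0,0,0]],
    [0.05,[0,0,-0.07],[0,0,0]],
    [0.05,[0,0,-0.08],[0,0,0]]
  ]
}}

```text
time: 5.4
tool_pos: [0.4622, 0.053, 0.2601]
ee_rot: [3.138, 0.0, 1.64]
wrist_force: [-0.4, -0.5, 0.6]
width: 0.0503
finger_force: 0.0
```

{"fn": "drive_tool", "kwargs": {
  "series": [
    [0.05,[0,0,0],[0,0,0]],
    [0.05,[0,0,0],[0,0,0]]
  ]
}}

```text
time: 5.65
tool_pos: [0.4607, 0.053, 0.2556]
ee_rot: [-3.138, -0.0, 1.64]
wrist_force: [0.4, -0.5, -0.0]
width: 0.05
finger_force: 0.0
```

Run:
```python
from h import *
o=robot.get_obs();c=imaging.get_calibration('wrist');im=imaging.snapshot('wrist');cv2.imwrite('pics/w3.png',im[:,:,::-1])
print(o['tool_pos'],o['ee_rot'])
print(c['position'],c['rotation'])
g=cv2.cvtColor(im,cv2.COLOR_RGB2GRAY)
m=(g<100).astype(np.uint8)
for v in range(20,230,12):
    r=np.where(m[v,380:520])[0]+380
    if len(r): print(v,r.min(),r.max(),len(r),plane(c,(r.min()+r.max())/2,v,.172).round(4))
# knob
print('dark',blobs(im,(0,0,0),(180,255,45),(200,100,420,260),60))
# compare earlier picture w2: camera pose = current cam shifted by TCP difference
c2=dict(c);c2['position']=c['position']+np.array([.4891,.0553,.179])-o['tool_pos']
g=cv2.cvtColor(cv2.imread('pics/w2.png'),cv2.COLOR_BGR2GRAY)
for v in (60,100,140):
    r=np.where(g[v,425:480]<100)[0]+425; print('w2',v,r.min(),r.max(),plane(c2,(r.min()+r.max())/2,v,.172).round(4))
```

```text
[0.46072842 0.05301136 0.25562151] [-3.13792588e+00 -3.29012388e-04  1.63983609e+00]
[0.45704468 0.12333086 0.40990419] [-0.24279005  0.0034064   0.0697602 ]
20 433 457 25 [0.5354 0.1881 0.172 ]
44 443 458 16 [0.5411 0.1741 0.172 ]
56 425 458 31 [0.5363 0.1663 0.172 ]
68 441 457 13 [0.5424 0.1594 0.172 ]
80 440 456 15 [0.5429 0.1518 0.172 ]
92 439 455 12 [0.5434 0.1442 0.172 ]
104 438 454 13 [0.5439 0.1365 0.172 ]
116 437 453 13 [0.5445 0.1286 0.172 ]
128 436 452 13 [0.5451 0.1207 0.172 ]
140 435 451 14 [0.5456 0.1126 0.172 ]
152 434 449 12 [0.5459 0.1044 0.172 ]
164 419 448 22 [0.5416 0.0957 0.172 ]
176 421 447 27 [0.5432 0.0873 0.172 ]
dark [([304, 191, 27, 35, 880], [316.6, 208.3]), ([361, 231, 14, 29, 239], [365.5, 248.6]), ([254, 232, 15, 28, 224], [262.9, 249.1])]
w2 60 436 462 [0.5428 0.1534 0.172 ]
w2 100 433 458 [0.5438 0.1363 0.172 ]
w2 140 430 454 [0.545  0.1183 0.172 ]
```

{"fn": "drive_tool", "kwargs": {
  "series": [
    [0.045,[0.03,0.045,0],[0,0,0]],
    [0.045,[0.066,0.089,0.0],[0,0,0]],
    [0.045,[0.066,0.089,0.03],[0,0,0]],
    [0.045,[0.066,0.089,0.06],[0,0,0]],
    [0.045,[0.066,0.089,0.077],[0,0,0]]
  ]
}}

```text
time: 6.32
tool_pos: [0.5444, 0.1249, 0.1771]
ee_rot: [-3.136, 0.0, 1.64]
wrist_force: [0.0, 0.3, 0.4]
width: 0.0451
finger_force: 0.0
```

{"fn": "drive_tool", "kwargs": {
  "series": [
    [0.045,[0,0,0],[0,0,0]],
    [0.045,[0,0,0],[0,0,0]],
    [0.045,[0,0,0],[0,0,0]]
  ]
}}

```text
time: 6.7
tool_pos: [0.5466, 0.125, 0.1825]
ee_rot: [3.138, -0.0, 1.64]
wrist_force: [-0.2, -0.9, 0.2]
width: 0.0451
finger_force: 0.0
```

Run:
```python
from h import *
im=imaging.snapshot('wrist'); cv2.imwrite('pics/w4.png',im[:,:,::-1])
o=robot.get_obs();print(o['tool_pos'],o['wrist_force'])
```

```text
[0.54649917 0.12499996 0.18232476] [ 0.99235629 -0.46390186  0.03389493]
```

View pics/w4.png

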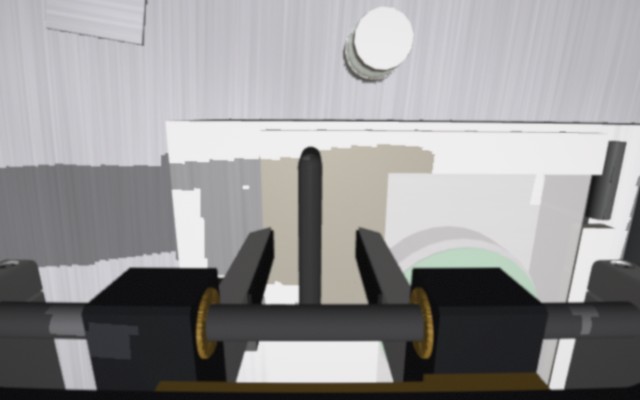

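The bar sits between the fingers at u≈310. I'll lower 3 mm and close.

{"fn": "drive_tool", "kwargs": {
  "series": [
    [0.045,[0,-0.001,0.003],[0,0,0]],
    [0.0,[0,-0.001,0.003],[0,0,0]],
    [0.0,[0,-0.001,0.003],[0,0,0]],
    [0.0,[0,-0.001,0.003],[0,0,0]],
    [0.0,[0,-0.001,0.003],[0,0,0]]
  ]
}}

```text
time: 7.38
tool_pos: [0.5442, 0.1249, 0.1777]
ee_rot: [-3.14, -0.0, 1.64]
wrist_force: [-2.7, 0.4, 1.1]
width: 0.011
finger_force: 30.0
```

{"fn": "drive_tool", "kwargs": {
  "series": [
    [0.0,[0,0,0],[0,0,0]],
    [0.0,[0,0,0],[0,0,0]]
  ]
}}

```text
time: 7.62
tool_pos: [0.5442, 0.1249, 0.1776]
ee_rot: [-3.14, -0.0, 1.64]
wrist_force: [-4.4, -0.4, 1.9]
width: 0.011
finger_force: 30.0
```

{"fn": "drive_tool", "kwargs": {
  "series": [
    [0.0,[0,0.0005,-0.002],[0,0,0]],
    [0.0,[0,0.001,-0.004],[0,0,0]],
    [0.0,[0,0.0015,-0.006],[0,0,0]],
    [0.0,[0,0.002,-0.008],[0,0,0]],
    [0.0,[0,0.002,-0.008],[0,0,0]]
  ]
}}

```text
time: 8.25
tool_pos: [0.5463, 0.125, 0.1853]
ee_rot: [-3.14, 0.0, 1.64]
wrist_force: [-3.9, 0.1, -7.3]
width: 0.0107
finger_force: 30.0
```

{"fn": "drive_tool", "kwargs": {
  "series": [
    [0.0,[0,0.0004,-0.0015],[0,0,0]]
  ]
}}

```text
time: 8.38
tool_pos: [0.5467, 0.125, 0.1868]
ee_rot: [-3.14, 0.0, 1.64]
wrist_force: [-4.1, -1.2, -7.4]
width: 0.0109
finger_force: 30.0
```

{"fn": "drive_tool", "kwargs": {
  "series": [
    [0.0,[0,0,0],[0,0,0]]
  ]
}}

```text
time: 8.5
tool_pos: [0.5468, 0.125, 0.1873]
ee_rot: [-3.141, 0.0, 1.64]
wrist_force: [-4.4, 0.2, -7.5]
width: 0.0111
finger_force: 30.0
```

{"fn": "drive_tool", "kwargs": {
  "series": [
    [0.0,[0,-0.0001,0.0005],[0,0,0]],
    [0.0,[0,-0.0001,0.0005],[0,0,0]]
  ]
}}

```text
time: 8.75
tool_pos: [0.5468, 0.125, 0.1873]
ee_rot: [-3.141, 0.0, 1.64]
wrist_force: [-6.2, -0.8, -5.8]
width: 0.011
finger_force: 30.0
```

{"fn": "drive_tool", "kwargs": {
  "series": [
    [0.0,[0,0,0],[0,0,0]],
    [0.0,[0,0,0],[0,0,0]],
    [0.0,[0,0,0],[0,0,0]]
  ]
}}

```text
time: 9.12
tool_pos: [0.5469, 0.125, 0.1873]
ee_rot: [-3.141, 0.0, 1.64]
wrist_force: [-5.5, -0.4, -5.7]
width: 0.0111
finger_force: 30.0
```

{"fn": "drive_tool", "kwargs": {
  "series": [
    [0.0,[0,-0.0001,0.0005],[0,0,0]],
    [0.0,[0,-0.0001,0.0005],[0,0,0]]
  ]
}}

```text
time: 9.38
tool_pos: [0.5468, 0.125, 0.1873]
ee_rot: [3.141, 0.0, 1.64]
wrist_force: [-5.7, -1.6, -3.8]
width: 0.0111
finger_force: 30.0
```

{"fn": "drive_tool", "kwargs": {
  "series": [
    [0.0,[0,0.0002,-0.001],[0,0,0]],
    [0.0,[0,0.0002,-0.001],[0,0,0]]
  ]
}}

```text
time: 9.62
tool_pos: [0.5469, 0.1251, 0.1876]
ee_rot: [-3.141, -0.0, 1.64]
wrist_force: [-5.1, 0.0, -5.7]
width: 0.0109
finger_force: 30.0
```

Stiffness is about 3.5 N/mm with no integral action, so steps of 2.5 mm per turn are safe.

{"fn": "drive_tool", "kwargs": {
  "series": [
    [0.0,[0,0.0003,-0.001],[0,0,0]],
    [0.0,[0,0.0003,-0.001],[0,0,0]]
  ]
}}

```text
time: 9.88
tool_pos: [0.5472, 0.1251, 0.1884]
ee_rot: [-3.141, -0.0, 1.64]
wrist_force: [-5.4, -0.7, -6.4]
width: 0.0109
finger_force: 30.0
```

{"fn": "drive_tool", "kwargs": {
  "series": [
    [0.0,[0,0.0004,-0.0013],[0,0,0]],
    [0.0,[0,0.0004,-0.0013],[0,0,0]]
  ]
}}

```text
time: 10.12
tool_pos: [0.5475, 0.1251, 0.1896]
ee_rot: [-3.141, 0.0, 1.64]
wrist_force: [-5.5, -0.3, -6.7]
width: 0.0111
finger_force: 30.0
```

{"fn": "drive_tool", "kwargs": {
  "series": [
    [0.0,[0,0.0005,-0.0013],[0,0,0]],
    [0.0,[0,0.0005,-0.0013],[0,0,0]]
  ]
}}

```text
time: 10.38
tool_pos: [0.548, 0.1251, 0.1911]
ee_rot: [-3.141, 0.0, 1.64]
wrist_force: [-6.2, -1.4, -5.9]
width: 0.0107
finger_force: 30.0
```

{"fn": "drive_tool", "kwargs": {
  "series": [
    [0.0,[0,0.0005,-0.0012],[0,0,0]],
    [0.0,[0,0.0005,-0.0012],[0,0,0]]
  ]
}}

```text
time: 10.62
tool_pos: [0.5483, 0.1251, 0.1919]
ee_rot: [-3.14, 0.0, 1.64]
wrist_force: [-5.5, -0.6, -7.4]
width: 0.0106
finger_force: 30.0
```

{"fn": "drive_tool", "kwargs": {
  "series": [
    [0.0,[0,0.0005,-0.0013],[0,0,0]],
    [0.0,[0,0.0005,-0.0013],[0,0,0]]
  ]
}}

```text
time: 10.88
tool_pos: [0.5483, 0.1251, 0.192]
ee_rot: [-3.138, 0.0, 1.64]
wrist_force: [-5.9, -0.4, -9.9]
width: 0.0109
finger_force: 30.0
```

{"fn": "drive_tool", "kwargs": {
  "series": [
    [0.0,[0,0.0005,-0.0012],[0,0,0]],
    [0.0,[0,0.0005,-0.0012],[0,0,0]]
  ]
}}

```text
time: 11.12
tool_pos: [0.5483, 0.1251, 0.1921]
ee_rot: [-3.136, 0.0, 1.64]
wrist_force: [-5.1, -1.0, -12.3]
width: 0.0112
finger_force: 30.0
```

Contact: z has stalled at 0.192 (about 0.076 rad) while the force rises. Ease off within the stiction band, then let go.

{"fn": "drive_tool", "kwargs": {
  "series": [
    [0.0,[0,-0.0008,0.0015],[0,0,0]],
    [0.0,[0,-0.0012,0.0028],[0,0,0]],
    [0.0,[0,-0.0012,0.0028],[0,0,0]]
  ]
}}

```text
time: 11.5
tool_pos: [0.5483, 0.1251, 0.192]
ee_rot: [-3.141, 0.0, 1.64]
wrist_force: [-6.2, -0.5, -5.3]
width: 0.0116
finger_force: 30.0
```

{"fn": "drive_tool", "kwargs": {
  "series": [
    [0.04,[0,0,0],[0,0,0]],
    [0.04,[0,0,0],[0,0,0]],
    [0.04,[0,0,0],[0,0,0]],
    [0.04,[0,0,0],[0,0,0]]
  ]
}}

```text
time: 12.0
tool_pos: [0.5495, 0.1252, 0.1927]
ee_rot: [3.139, -0.0, 1.64]
wrist_force: [-0.8, 0.1, 0.1]
width: 0.0401
finger_force: 0.0
```

{"fn": "drive_tool", "kwargs": {
  "series": [
    [0.04,[0,0,-0.02],[0,0,0]],
    [0.04,[0,0,-0.05],[0,0,0]],
    [0.04,[0,0,-0.08],[0,0,0]],
    [0.04,[0,0,-0.08],[0,0,0]]
  ]
}}

```text
time: 12.5
tool_pos: [0.5502, 0.1254, 0.275]
ee_rot: [3.135, -0.0, 1.64]
wrist_force: [0.4, 0.3, -0.8]
width: 0.04
finger_force: 0.0
```

Run:
```python
from h import *
import pickle
for _ in range(4): imaging.snapshot('top')
o=robot.get_obs(); c=imaging.get_calibration('wrist'); im=imaging.snapshot('wrist')
cv2.imwrite('pics/w5.png',im[:,:,::-1]); pickle.dump(c,open('w5.pkl','wb'))
print(o['time'],o['tool_pos'],o['ee_rot'],o['wrist_force'])
g=cv2.cvtColor(im,cv2.COLOR_RGB2GRAY)
for v in (120,150,180):
    r=np.where(g[v,270:350]<90)[0]+270; print(v,r.min() if len(r) else 0,r.max() if len(r) else 0, plane(c,(r.min()+r.max())/2,v,.186).round(4) if len(r) else '')
```

```text
12.7 [0.54812872 0.12511538 0.26965552] [-3.13847471e+00  1.05179485e-04  1.63981800e+00] [-0.42716209  0.28037675 -0.57843559]
120 0 0 
150 307 322 [0.5455 0.1715 0.186 ]
180 308 322 [0.5473 0.1505 0.186 ]
```

{"fn": "drive_tool", "kwargs": {
  "series": [
    [0.0,[-0.05,0,0],[0,0,0]],
    [0.0,[-0.1,0.001,0],[0,0,0]],
    [0.0,[-0.15,0.002,0],[0,0,0]],
    [0.0,[-0.193,0.002,0],[0,0,0]],
    [0.0,[-0.193,0.002,0],[0,0,0]]
  ]
}}

```text
time: 13.38
tool_pos: [0.5635, -0.0699, 0.2698]
ee_rot: [-3.139, -0.0, 1.635]
wrist_force: [-0.4, -0.1, -0.2]
width: 0.0003
finger_force: 0.0
```

{"fn": "drive_tool", "kwargs": {
  "series": [
    [0.0,[0,0,0],[0,0,0]],
    [0.0,[0,0,0],[0,0,0]]
  ]
}}

```text
time: 13.62
tool_pos: [0.5639, -0.0659, 0.2714]
ee_rot: [-3.141, -0.001, 1.642]
wrist_force: [-0.6, 0.4, 0.2]
width: 0.0002
finger_force: 0.0
```

Run:
```python
from h import *
import pickle
o=robot.get_obs(); c=imaging.get_calibration('wrist'); im=imaging.snapshot('wrist')
cv2.imwrite('pics/w6.png',im[:,:,::-1]); pickle.dump(c,open('w6.pkl','wb'))
print(o['tool_pos'],o['ee_rot'],c['position'],c['rotation'])
print('red',blobs(im,(0,120,60),(8,255,255))+blobs(im,(170,120,60),(180,255,255)))
```

```text
[ 0.56391843 -0.06593004  0.27140162] [-3.14119142e+00 -6.37801771e-04  1.64153632e+00] [0.55961423 0.00432455 0.42570073] [-2.42499700e-01  1.17772104e-04  7.15221101e-02]
red [([302, 155, 20, 15, 271], [311.5, 162.4])]
```

View pics/w6.png

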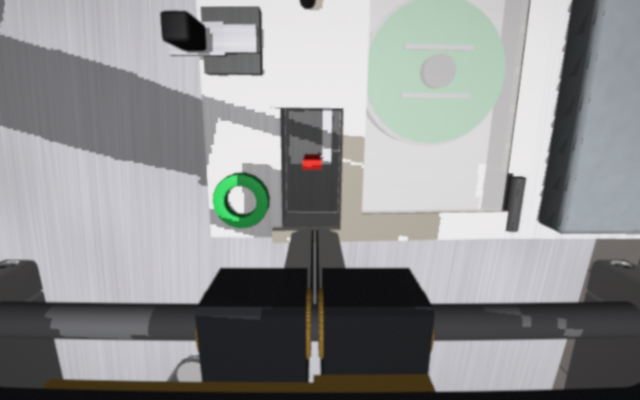

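The raised well is at (283–342, 108–228) and the tab at (312,162), with the fingers aimed at its -y side. I'll triangulate the tab top from the two wrist views.

Run:
```python
from h import *
import pickle
c1=pickle.load(open('w1.pkl','rb'));c6=pickle.load(open('w6.pkl','rb'))
im=cv2.imread('pics/w6.png')[:,:,::-1]
print(im[153:174,300:324:2,0])
for v1,v6 in [(252.5,169.),(249,165.5)]:
    print(tri([ray(c1,382,v1),ray(c6,312,v6)]))
for z in (.11,.12): print(plane(c6,312,169.5,z),plane(c1,382,252.5,z))
# well edges on housing top level and on floor
for u,v in [(342,150),(283,150),(312,228),(312,108)]: print(u,v,plane(c6,u,v,.12).round(4),plane(c6,u,v,.145).round(4))
```

```text
[[112 111 108  95 101 101 101 101 100  81  89 176]
 [112 110 101  85  88  88  88  88  88  78  90 179]
 [112 108  94  81  80  81  82  81  81  81 111 190]
 [112 108  91  80  80  81  80  81  81  82 123 189]
 [111 107  89  79  80  81  82  82  82  83 113 167]
 [111 109  99  93  93  93  94  94  95  95 108 158]
 [112 122 137 136 135 136 136 136 137 137 138 169]
 [112 148 192 194 194 195 194 195 194 194 186 173]
 [112 170 228 230 230 229 230 230 229 229 221 167]
 [110 175 237 238 238 238 238 238 238 238 229 161]
 [ 98 171 237 239 239 239 237 236 236 236 225 148]
 [ 80 165 234 237 239 238 229 225 226 225 208 123]
 [ 70 151 223 230 236 234 212 199 199 199 178  97]
 [ 66 133 196 210 225 223 193 181 181 181 160  88]
 [ 64 121 176 185 195 195 180 174 176 174 156  85]
 [ 65 112 162 165 167 166 164 163 163 163 145  82]
 [ 63  96 134 135 135 135 134 134 134 133 120  75]
 [ 62  75  92  94  94  94  93  93  94  93  87  68]
 [ 63  64  67  68  67  67  68  67  68  67  68  65]
 [ 62  61  64  63  63  62  62  62  63  62  63  65]
 [ 62  62  63  62  62  62  61  62  63  62  63  65]]
(array([ 0.56085367, -0.04156427,  0.13128303]), [np.float64(1.5968801571299999e-06), np.float64(1.5968801571017679e-06)])
(array([ 0.56076343, -0.03870015,  0.12931469]), [np.float64(0.00015919917543389233), np.float64(0.00015919917543371595)])
[ 0.56097719 -0.04534692  0.11      ] [ 0.56594621 -0.05013688  0.11      ]
[ 0.56093402 -0.04377355  0.12      ] [ 0.56355292 -0.04610952  0.12      ]
342 150 [ 0.5862 -0.0245  0.12  ] [ 0.5841 -0.0221  0.145 ]
283 150 [ 0.5341 -0.0282  0.12  ] [ 0.5362 -0.0255  0.145 ]
312 228 [ 0.5648 -0.0989  0.12  ] [ 0.5644 -0.0905  0.145 ]
312 108 [0.5572 0.0096 0.12  ] [0.5574 0.0092 0.145 ]
```

{"fn": "drive_tool", "kwargs": {
  "series": [
    [0.0,[0,-0.001,0.04],[0,0,0]],
    [0.0,[0,-0.001,0.08],[0,0,0]],
    [0.0,[0,-0.001,0.105],[0,0,0]],
    [0.0,[0,-0.001,0.115],[0,0,0]],
    [0.0,[0,-0.001,0.115],[0,0,0]]
  ]
}}

```text
time: 14.3
tool_pos: [0.563, -0.0666, 0.1566]
ee_rot: [-3.141, -0.0, 1.641]
wrist_force: [0.3, 0.5, -0.2]
width: 0.0001
finger_force: 0.0
```

{"fn": "drive_tool", "kwargs": {
  "series": [
    [0.0,[0,0,0],[0,0,0]],
    [0.0,[0,0,0.01],[0,0,0]],
    [0.0,[0,0,0.022],[0,0,0]],
    [0.0,[0,0,0.022],[0,0,0]],
    [0.0,[0,0,0.022],[0,0,0]]
  ]
}}

```text
time: 14.92
tool_pos: [0.563, -0.0673, 0.1345]
ee_rot: [-3.141, -0.0, 1.64]
wrist_force: [-0.0, -0.8, -0.0]
width: 0.0007
finger_force: 0.0
```

{"fn": "drive_tool", "kwargs": {
  "series": [
    [0.0,[0.003,0,0],[0,0,0]],
    [0.0,[0.006,0,0],[0,0,0]],
    [0.0,[0.009,0,0],[0,0,0]],
    [0.0,[0.012,0,0],[0,0,0]],
    [0.0,[0.012,0,0],[0,0,0]]
  ]
}}

```text
time: 15.55
tool_pos: [0.5622, -0.055, 0.1347]
ee_rot: [3.142, -0.0, 1.64]
wrist_force: [-0.3, 0.1, -0.3]
width: 0.0005
finger_force: 0.0
```

{"fn": "drive_tool", "kwargs": {
  "series": [
    [0.0,[0.002,0,0],[0,0,0]],
    [0.0,[0.004,0,0],[0,0,0]],
    [0.0,[0.006,0,0],[0,0,0]],
    [0.0,[0.006,0,0],[0,0,0]]
  ]
}}

```text
time: 16.05
tool_pos: [0.5619, -0.05, 0.1347]
ee_rot: [3.141, 0.001, 1.639]
wrist_force: [-0.1, -4.6, 0.2]
width: 0.0005
finger_force: 2.0
```

{"fn": "drive_tool", "kwargs": {
  "series": [
    [0.0,[0.002,0,0],[0,0,0]],
    [0.0,[0.003,0,0],[0,0,0]],
    [0.0,[0.003,0,0],[0,0,0]]
  ]
}}

```text
time: 16.42
tool_pos: [0.5616, -0.0462, 0.1347]
ee_rot: [3.142, -0.0, 1.64]
wrist_force: [-0.7, -4.0, -0.7]
width: 0.0006
finger_force: 1.8
```

{"fn": "drive_tool", "kwargs": {
  "series": [
    [0.0,[0.001,0,0],[0,0,0]],
    [0.0,[0.002,0,0],[0,0,0]],
    [0.0,[0.002,0,0],[0,0,0]]
  ]
}}

```text
time: 16.8
tool_pos: [0.5615, -0.0441, 0.1347]
ee_rot: [3.141, -0.0, 1.64]
wrist_force: [0.3, -3.1, -1.0]
width: 0.0007
finger_force: 1.6
```

{"fn": "drive_tool", "kwargs": {
  "series": [
    [0.0,[0.001,0,0],[0,0,0]],
    [0.0,[0.0025,0,0],[0,0,0]],
    [0.0,[0.0025,0,0],[0,0,0]]
  ]
}}

```text
time: 17.18
tool_pos: [0.5613, -0.0415, 0.1347]
ee_rot: [3.141, -0.001, 1.64]
wrist_force: [0.7, -2.2, -0.7]
width: 0.0005
finger_force: 1.5
```

{"fn": "drive_tool", "kwargs": {
  "series": [
    [0.0,[0.001,0,0],[0,0,0]],
    [0.0,[0.0025,0,0],[0,0,0]],
    [0.0,[0.0025,0,0],[0,0,0]]
  ]
}}

```text
time: 17.55
tool_pos: [0.5611, -0.0391, 0.1347]
ee_rot: [3.141, -0.001, 1.64]
wrist_force: [0.1, -2.2, -0.4]
width: 0.0004
finger_force: 1.4
```

Past the trapped limit, with only friction felt. Continue to about 22 mm from contact.

{"fn": "drive_tool", "kwargs": {
  "series": [
    [0.0,[0.0015,0,0],[0,0,0]],
    [0.0,[0.003,0,0],[0,0,0]],
    [0.0,[0.0045,0,0],[0,0,0]],
    [0.0,[0.006,0,0],[0,0,0]],
    [0.0,[0.006,0,0],[0,0,0]]
  ]
}}

```text
time: 18.18
tool_pos: [0.5607, -0.033, 0.1347]
ee_rot: [3.141, -0.0, 1.64]
wrist_force: [1.8, -2.3, -1.2]
width: 0.0004
finger_force: 1.2
```

{"fn": "drive_tool", "kwargs": {
  "series": [
    [0.0,[0.0015,0,0],[0,0,0]],
    [0.0,[0.003,0,0],[0,0,0]],
    [0.0,[0.0045,0,0],[0,0,0]],
    [0.0,[0.0045,0,0],[0,0,0]],
    [0.0,[0.0045,0,0],[0,0,0]]
  ]
}}

```text
time: 18.8
tool_pos: [0.5604, -0.0286, 0.1347]
ee_rot: [3.141, -0.001, 1.64]
wrist_force: [1.1, -2.5, -1.4]
width: 0.0004
finger_force: 1.1
```

{"fn": "drive_tool", "kwargs": {
  "series": [
    [0.0,[0.001,0,0],[0,0,0]],
    [0.0,[0.002,0,0],[0,0,0]],
    [0.0,[0.002,0,0],[0,0,0]]
  ]
}}

```text
time: 19.18
tool_pos: [0.5603, -0.0268, 0.1347]
ee_rot: [3.141, -0.0, 1.64]
wrist_force: [2.4, -2.8, -0.9]
width: 0.0006
finger_force: 1.4
```

{"fn": "drive_tool", "kwargs": {
  "series": [
    [0.0,[-0.004,0,0],[0,0,0]],
    [0.0,[-0.008,0,0],[0,0,0]],
    [0.0,[-0.008,0,-0.04],[0,0,0]],
    [0.0,[-0.008,0,-0.09],[0,0,0]],
    [0.0,[-0.008,0,-0.13],[0,0,0]]
  ]
}}

```text
time: 19.8
tool_pos: [0.5607, -0.0347, 0.2668]
ee_rot: [3.141, -0.001, 1.64]
wrist_force: [0.6, 0.2, 0.4]
width: 0.0005
finger_force: 0.0
```

{"fn": "drive_tool", "kwargs": {
  "series": [
    [0.04,[0.05,-0.004,0],[0,0,0]],
    [0.04,[0.1,-0.008,0],[0,0,0]],
    [0.04,[0.14,-0.012,0],[0,0,0]],
    [0.04,[0.16,-0.018,0],[0,0,0]],
    [0.04,[0.16,-0.018,0],[0,0,0]]
  ]
}}

```text
time: 20.42
tool_pos: [0.5313, 0.1241, 0.2648]
ee_rot: [-3.141, 0.0, 1.642]
wrist_force: [-0.5, -0.0, -0.3]
width: 0.0399
finger_force: 0.0
```

{"fn": "drive_tool", "kwargs": {
  "series": [
    [0.04,[0,0,0],[0,0,0]],
    [0.04,[0,0,0],[0,0,0]],
    [0.04,[0,0,0],[0,0,0]]
  ]
}}

```text
time: 20.8
tool_pos: [0.5321, 0.1225, 0.2646]
ee_rot: [-3.142, 0.0, 1.638]
wrist_force: [0.5, 0.1, 0.3]
width: 0.0402
finger_force: 0.0
```

Run:
```python
from h import *
o=robot.get_obs(); c=imaging.get_calibration('wrist'); im=imaging.snapshot('wrist')
cv2.imwrite('pics/w7.png',im[:,:,::-1]); print(o['tool_pos'],o['ee_rot'])
g=cv2.cvtColor(im,cv2.COLOR_RGB2GRAY)
for v in (120,140,160,180):
    r=np.where(g[v,270:350]<90)[0]+270
    if len(r): print(v,r.min(),r.max(), plane(c,(r.min()+r.max())/2,v,.186).round(4))
s=imaging.snapshot('side'); print('side red',blobs(s,(0,110,50),(8,255,255),(290,160,330,210),3))
cv2.imwrite('pics/s7.png',cv2.resize(s[140:260,220:380,::-1],None,fx=4,fy=4))
```

```text
[0.53206961 0.12254717 0.26463529] [-3.14153553e+00  5.49129619e-05  1.63817762e+00]
140 327 338 [0.5413 0.177  0.186 ]
160 331 346 [0.5464 0.1638 0.186 ]
180 331 346 [0.5476 0.1501 0.186 ]
side red [([309, 185, 5, 3, 11], [310.8, 185.6])]
```

View pics/w7.png

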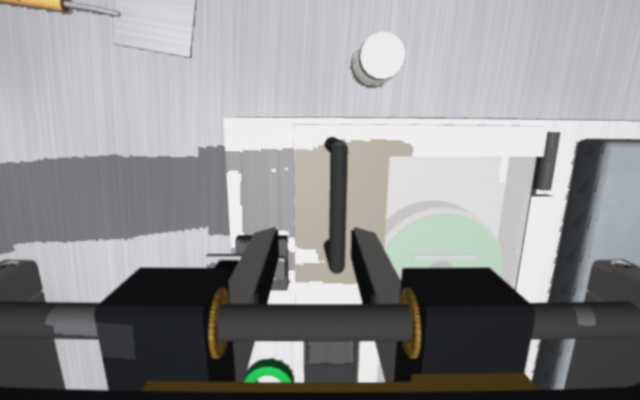

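The handle is at u≈338, and the lid has stayed raised. The tab has moved left, to 24 mm. Re-grasp the handle.

{"fn": "drive_tool", "kwargs": {
  "series": [
    [0.04,[0.001,0.0165,0.0],[0,0,0]],
    [0.04,[0.001,0.0165,0.02],[0,0,0]],
    [0.04,[0.001,0.0165,0.045],[0,0,0]],
    [0.04,[0.001,0.0165,0.065],[0,0,0]],
    [0.04,[0.001,0.0165,0.0725],[0,0,0]]
  ]
}}

```text
time: 21.52
tool_pos: [0.5475, 0.1254, 0.1906]
ee_rot: [-3.139, 0.0, 1.64]
wrist_force: [0.5, -1.3, 0.1]
width: 0.0401
finger_force: 0.0
```

{"fn": "drive_tool", "kwargs": {
  "series": [
    [0.04,[0,0,0],[0,0,0]],
    [0.04,[0,0,0],[0,0,0]],
    [0.04,[0,0,0],[0,0,0]]
  ]
}}

```text
time: 21.9
tool_pos: [0.5487, 0.1257, 0.1934]
ee_rot: [3.14, -0.0, 1.64]
wrist_force: [-0.0, -0.6, -0.1]
width: 0.0402
finger_force: 0.0
```

Run:
```python
from h import *
o=robot.get_obs(); im=imaging.snapshot('wrist'); print(o['tool_pos'],o['ee_rot'],o['wrist_force'])
g=cv2.cvtColor(im,cv2.COLOR_RGB2GRAY)
for v in (180,200,220):
    r=np.where(g[v,250:380]<90)[0]+250; print(v,r.min(),r.max())
```

```text
[0.54872471 0.12569944 0.19336129] [ 3.13950510e+00 -1.54328745e-04  1.63982236e+00] [-0.0310372  -0.60054725 -0.06081176]
180 302 325
200 302 325
220 302 324
```

{"fn": "drive_tool", "kwargs": {
  "series": [
    [0.0,[0,0,0],[0,0,0]],
    [0.0,[0,0,0],[0,0,0]],
    [0.0,[0,0,0],[0,0,0]],
    [0.0,[0,0,0],[0,0,0]],
    [0.0,[0,0,0],[0,0,0]]
  ]
}}

```text
time: 22.58
tool_pos: [0.5482, 0.1257, 0.1922]
ee_rot: [-3.142, -0.0, 1.64]
wrist_force: [-0.9, 0.0, -0.2]
width: 0.0112
finger_force: 30.0
```

{"fn": "drive_tool", "kwargs": {
  "series": [
    [0.0,[0,0.0004,-0.001],[0,0,0]],
    [0.0,[0,0.0008,-0.002],[0,0,0]],
    [0.0,[0,0.0012,-0.003],[0,0,0]],
    [0.0,[0,0.0012,-0.0035],[0,0,0]],
    [0.0,[0,0.0012,-0.0035],[0,0,0]]
  ]
}}

```text
time: 23.2
tool_pos: [0.5491, 0.1257, 0.1951]
ee_rot: [-3.14, -0.0, 1.64]
wrist_force: [-0.1, 0.2, -9.5]
width: 0.011
finger_force: 30.0
```

{"fn": "drive_tool", "kwargs": {
  "series": [
    [0.0,[0,0.0006,-0.0015],[0,0,0]],
    [0.0,[0,0.001,-0.0025],[0,0,0]],
    [0.0,[0,0.001,-0.0025],[0,0,0]]
  ]
}}

```text
time: 23.58
tool_pos: [0.5503, 0.1258, 0.1983]
ee_rot: [-3.141, -0.0, 1.64]
wrist_force: [-0.5, -0.3, -7.5]
width: 0.0109
finger_force: 30.0
```

{"fn": "drive_tool", "kwargs": {
  "series": [
    [0.0,[0,0.003,-0.008],[0,0,0]],
    [0.0,[0,0.007,-0.0165],[0,0,0]],
    [0.0,[0,0.0117,-0.0252],[0,0,0]],
    [0.0,[0,0.0165,-0.0337],[0,0,0]],
    [0.0,[0,0.022,-0.042],[0,0,0]]
  ]
}}

```text
time: 24.2
tool_pos: [0.5716, 0.1271, 0.2412]
ee_rot: [-3.139, 0.0, 1.64]
wrist_force: [-6.2, -1.4, -6.2]
width: 0.0113
finger_force: 30.0
```

{"fn": "drive_tool", "kwargs": {
  "series": [
    [0.0,[0,0,0],[0,0,0]]
  ]
}}

```text
time: 24.32
tool_pos: [0.5724, 0.1272, 0.2425]
ee_rot: [3.141, 0.0, 1.64]
wrist_force: [-5.4, -1.3, -2.1]
width: 0.0111
finger_force: 30.0
```

{"fn": "drive_tool", "kwargs": {
  "series": [
    [0.0,[0,0.008,-0.011],[0,0,0]],
    [0.0,[0,0.018,-0.023],[0,0,0]],
    [0.0,[0,0.0277,-0.0326],[0,0,0]],
    [0.0,[0,0.0366,-0.0404],[0,0,0]],
    [0.0,[0,0.0474,-0.0488],[0,0,0]]
  ]
}}

```text
time: 24.95
tool_pos: [0.6183, 0.1302, 0.2917]
ee_rot: [-3.139, 0.001, 1.64]
wrist_force: [-7.9, -2.9, -1.9]
width: 0.011
finger_force: 30.0
```

{"fn": "drive_tool", "kwargs": {
  "series": [
    [0.0,[0,0,0],[0,0,0]]
  ]
}}

```text
time: 25.08
tool_pos: [0.6197, 0.1303, 0.2929]
ee_rot: [3.139, 0.0, 1.639]
wrist_force: [-5.6, -1.3, 1.2]
width: 0.0108
finger_force: 30.0
```

{"fn": "drive_tool", "kwargs": {
  "series": [
    [0.0,[0,0.0098,-0.0066],[0,0,0]],
    [0.0,[0,0.0164,-0.0106],[0,0,0]],
    [0.0,[0,0.0251,-0.0153],[0,0,0]],
    [0.0,[0,0.028,-0.0168],[0,0,0]],
    [0.0,[0,0.028,-0.0168],[0,0,0]]
  ]
}}

```text
time: 25.7
tool_pos: [0.6469, 0.132, 0.3102]
ee_rot: [3.139, 0.001, 1.639]
wrist_force: [-7.4, -2.2, 1.4]
width: 0.0113
finger_force: 30.0
```

{"fn": "drive_tool", "kwargs": {
  "series": [
    [0.0,[0,0,0],[0,0,0]],
    [0.0,[0,0,0],[0,0,0]]
  ]
}}

```text
time: 25.95
tool_pos: [0.6468, 0.132, 0.3102]
ee_rot: [3.139, 0.001, 1.639]
wrist_force: [-7.0, -2.1, 2.2]
width: 0.0105
finger_force: 30.0
```

{"fn": "drive_tool", "kwargs": {
  "series": [
    [0.0,[0,-0.0015,0.0005],[0,0,0]],
    [0.028,[0,-0.0015,0.0005],[0,0,0]],
    [0.028,[0,-0.0015,0.0005],[0,0,0]],
    [0.028,[0,-0.0015,0.0005],[0,0,0]],
    [0.028,[0,-0.0015,0.0005],[0,0,0]]
  ]
}}

```text
time: 26.58
tool_pos: [0.6463, 0.1325, 0.3051]
ee_rot: [3.141, -0.0, 1.64]
wrist_force: [-0.5, -0.1, -0.2]
width: 0.0279
finger_force: 0.0
```

{"fn": "drive_tool", "kwargs": {
  "series": [
    [0.028,[0,0,-0.01],[0,0,0]],
    [0.028,[0,0,-0.02],[0,0,0]],
    [0.028,[0,0,-0.03],[0,0,0]],
    [0.028,[0,0,-0.05],[0,0,0]],
    [0.028,[0,0,-0.08],[0,0,0]]
  ]
}}

```text
time: 27.2
tool_pos: [0.6459, 0.1324, 0.3856]
ee_rot: [-3.14, -0.0, 1.64]
wrist_force: [0.7, -0.9, 0.3]
width: 0.0278
finger_force: 0.0
```

{"fn": "drive_tool", "kwargs": {
  "series": [
    [0.028,[0,-0.03,-0.02],[0,0,0]],
    [0.028,[0,-0.06,-0.03],[0,0,0]],
    [0.028,[0,-0.06,-0.03],[0,0,0]],
    [0.028,[0,-0.06,-0.03],[0,0,0]]
  ]
}}

```text
time: 27.7
tool_pos: [0.5867, 0.1283, 0.4151]
ee_rot: [3.141, -0.0, 1.64]
wrist_force: [-0.1, 0.5, -0.8]
width: 0.0282
finger_force: 0.0
```

Run:
```python
from h import *
s=imaging.snapshot('side'); w=imaging.snapshot('wrist')
cv2.imwrite('pics/end.png',np.vstack([cv2.resize(s[120:270,200:400,::-1],(400,300)),cv2.resize(w[:,:,::-1],(400,250))]))
o=robot.get_obs();print(o['time'],o['tool_pos'],o['wrist_force'],o['width'])
```

```text
27.8 [0.58701025 0.12823483 0.41374146] [ 0.56675659 -0.24430553  0.08018781] 0.027964521703142023
```

View pics/end.png

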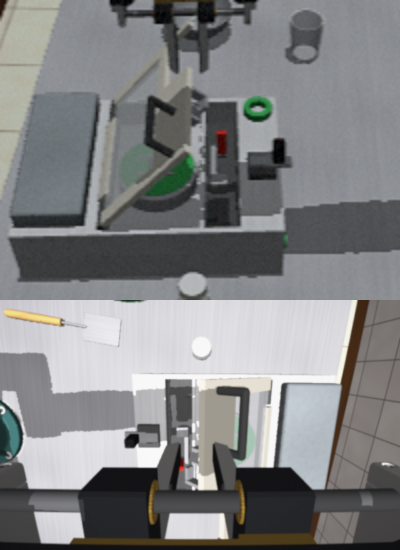

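The final picture shows the lid standing open on its own at about 0.86 rad, the bolt back, the tab across, the ring and jar in place, and the gripper clear.

```bash
python3 -c "
from bench import robot
print(robot.close_job())"
```

```text
the job is handed in; nothing more can be done
None
```

The job is handed in at about 28 s: the bolt is drawn 26.5 mm, the catch pushed about 24 mm, and the lid stands open and released at an estimated 0.86 rad (49°); the script returned no verdict.

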